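# Back off the ratchet clamp and put the glued block in the tray

### The job

The glue has dried: ease the jaw in to take the load off the ratchet, raise the red lifting handle until you feel the pawl come up against its stop, clear of the brass wheel, and, holding it up, draw the green jaw back to the far end of its travel, without wrenching or ramming the clamp. Then take the wooden block out and set it down upright in the white tray without dropping it, and do not shift the jars, the bottles or the screwdriver.

Things in the scene. Friction and masses are not known exactly. Their poses are not given: they have to be found in the camera images.
- clamp: ratchet clamp screwed to the bench: aluminium bar 38 mm (x) by 250 (y), top at z=12. Green fixed jaw at y -120 to -100, 60 high; the block's bed is y -100 to -50; then the sliding green jaw (pad face at y -50 when clamped), which opens towards +y and carries a brass ratchet wheel (48 mm across, axis along x) and the pawl. Origin: underside of the bar, mid-length; the frame turns with the clamp
- jaw (a joint): slide of the moving jaw along the clamp's +y, m: 0 clamped, grows as it opens, 0.045 at its end stop. Once the pawl is clear, sliding it takes about 2 N plus 25 N per m/s; its sprung pad (7 N, 3 mm stroke) shoves it back 3 mm at first
- pawl_handle (a point): middle of the grip of the red lifting handle: an 8 mm round bar along the clamp's x, 34 mm out from the clamp's centre line, with a 16 mm collar 18 mm further out; 78 mm above the bench, clear 50 mm below and 15 mm either way along x. It rides with the jaw and lifts about a pivot 50 mm to its +y side, level with it. Axes as the clamp's, tilting as it lifts
- block_center (a point): centre of the glued wooden block, 44 mm (x) by 50 (y) by 46 high, light wood below and darker above with a glue line, about 90 g. Axes as the clamp's at the start: the jaws hold its y faces, and its x faces stand 3 mm proud of the bar and jaws on either side. Its centre is 35 mm above the bench
- tray_in (a point): white open tray, 180 mm (x) by 160 (y) outside, 45 high, walls 5 mm, fixed. This point: centre of its inner floor, 5 mm above the bench; x along the long side
- jar_tall: tall clear glass jar, 84 mm across, 165 high, metal lid; bystander. Origin: centre of its underside
- jar_brown1: small clear glass jar, 60 mm across, 75 high, copper-brown lid; bystander. Origin: centre of its underside
- jar_brown2: small clear glass jar, 60 mm across, 70 high, copper-brown lid; bystander. Origin: centre of its underside
- bottle_blue: blue bottle, 48 mm across, 115 high; bystander. Origin: centre of its underside
- glue: white glue bottle, yellow label, orange cap, 44 mm across, 100 high; bystander. Origin: centre of its underside
- driver: screwdriver with red handle, 150 mm long, lying along its x; bystander. Origin: underside, mid-length
- wheel: brass ratchet wheel, 48 mm across, 12 thick, 14 teeth; it rolls with the jaw until the pawl stops it. The pawl bears on it with 6 to 8 N when clamped, and binds, with far more, if lifted under that load or pulled towards the clamp's +y: while lifting, press the handle with about 6 N towards the clamp's -y. Origin: its centre, 40 mm above the bench, 55 mm to the +y side of the pad face
- stop_pin: steel pin across the clamp, 92 mm above the bench, over the steel pawl. Raising the handle: first 0 to 13 mm of play (1 to 3 N, differs each time, hidden), then it lifts the pawl (4 to 9 N), clear of the teeth after 6 to 7 mm more, at the pin within 1 mm of that: the pull then rises 3 N or more per mm. Hold it just touching (7 to 9 N), never haul. A spring drops the pawl when let go. Origin: its middle
- end_post: black post at the +y end of the clamp's bar, 46 mm high from the bench, that stops the jaw at about 45 mm: touch it gently. Origin: middle of its foot on the bar
Not all that is in view belongs to the job. Leave any blue look-alike of the part that bears block_center alone.

How it is judged:
On the way:
1. the jaw drawn back to within 5 mm of its end post, the block still on its bed (value of joint jaw above 0.04 m and z of block_center in the frame of clamp below 0.045 m), for 0.1 s.
At the end, for the whole second after the job is handed in: The jaw stands at least 38 mm back, and the block rests upright (within 0.15 rad) on the floor of the tray, its centre inside the tray walls by 20 mm, released (value of joint jaw above 0.038 m and x of block_center in the frame of tray_in between -0.065 and 0.065 m and y of block_center in the frame of tray_in between -0.055 and 0.055 m and z of block_center in the frame of tray_in below 0.028 m and angle between block_center's own z axis and vertical below 0.15 rad); the robot touches nothing.
It fails at once if the pawl is hauled against its stop pin with over 12 N (about 7 N too much at the handle) (contact force between anything else and stop_pin above 12 N).
It fails at once if the clamp is wrenched: over 18 N on the ratchet wheel while the jaw is still clamped (contact force between anything else and wheel above 18 N and value of joint jaw below 0.01 m).
It fails at once if the jaw is rammed against its end post with over 15 N (contact force between anything else and end_post above 15 N).
It fails at once if the block is dropped (moves faster than 0.6 m/s when out of the fingers) (contact force between the fingers and block below 0.05 N and linear speed of block above 0.6 m/s).
It fails at once if a jar, bottle or the screwdriver is shifted by over 30 mm (distance of any of jar_tall, jar_brown1, jar_brown2, bottle_blue, glue, driver from where it was at the start of the episode above 0.03 m).
It also fails if it takes over 72 s, if anything falls off the work surface, if the arm or the gripper's body presses on something with over 40 N, if the wrist force passes 120 N, or if a joint passes its speed limit or range.

### The arm

A 7-joint arm with a two-finger parallel gripper is mounted at the origin on the work surface. World frame = base frame: x ahead of the robot, y to its left, z up, the work surface at z = 0. Lengths are in m, angles in rad, forces in N, time in s.
With the tool pointing down it reaches from about 0.35 to 0.9 m from the base axis. Payload 8.1 kg.
Tool frame: the origin (TCP) lies at the very end of the fingers, on their centre line; the grasp point (between the pads) lies 19 mm behind it; z points along the fingers, y is the direction in which the jaws open and shut (so a half turn about z gives the same grasp; the last joint's range is limited). The gripper opens to 92 mm and grips with 3 to 60 N. Pads are 19 mm wide; open, the fingers measure 130 mm over their backs; the gripper's body (75 mm by 190 mm) begins 47 mm behind the grasp point.
Start: joints at [-1.28, 0.434, 0.025, 1.573, -0.012, 1.134, -0.075], TCP at [0.24, 0.577, 0.227] pointing down, gripper open.
Joint ranges: [-2.62, 2.62], [-0.44, 2.09], [-1.27, 1.32], [0.08, 2.57], [-1.32, 4.46], [0.12, 2], [-2.74, 2.74]. Speed limits (rad/s): [2.22, 2.22, 3.01, 3.01, 3.14, 3.14, 3.14].

### API

Orientations are given as a rotation vector (axis times angle).
In Python, from cell import observe, get_image, sign_off gives the robot as it stands.
- The arm moves only by the tool arm_command, never from a script. Its argument "deltas" is a list of rows, each an object with "xyz": the shift along the tool's x, y, z in cm, a list of three; "turn": the turn about the tool's z in degrees; "jaw": the closure in counts, from 0 (fully open) to 255 (shut). A call has 1 to 5 rows; each row is the pose to reach, as a shift and turn from the pose measured when the call began, along the tool's axes at that moment; what a row does not reach only later rows make up. A row lasts 1/12 s, in which the tool goes at most 41.7 mm and 7.16 degrees, less where a joint would pass 70% of its speed; a pose out of reach is approached as far as the arm can. A call with a gripper value outside its range is refused whole. The fingers move at their own pace and stop on an object; "force" is the grip in N (left out, the last holds). Time passes only in rows, so rows that repeat a pose let the fingers close. It gives the time, the measured TCP pose, the force and the opening at its end, in the units of the state.
- observe(): the state, without advancing time (a new reading comes with each control period).
- get_image(name): name is "scene" or "top" or "wrist"; returns a dict with "frame" (400x640x3 uint8, red, green, blue), "depth" (400x640 float32, m along the optical axis (not along the pixel's ray), 0 where there is no reading), "camera_matrix" (3x3 intrinsics, pixels), "cam_to_world" (4x4, takes a point from camera to world coordinates). Camera axes: x right, y up, looking along -z (the intrinsics and any distortion apply to the point x, -y, -z); pixel columns grow to the right and rows downward; lengths in m; the calibration is good to about 2 mm. A picture is of the moment at which its call begins.
- sign_off(): hands the job in, once; it reports no verdict.
The state is a dict: "clock": time; "joints": joint angles; "dq": joint speeds; "joint_efforts": joint torques, N m; "position": TCP position; "ee_rot": TCP orientation; "force": force on the tool from outside, world axes, zero at the start; "ft_torque": the same for the moment, N m; "width": opening from 0.0 (shut) to 1.0 (fully open).
Only numpy, scipy, OpenCV 4.12 (cv2) and the standard library are available. Lean on these libraries where they do the work, as an engineer would, in place of code of your own. Each camera call takes 0.05 s, during which the arm holds its last target.

## Working session

There is one attempt and no reset: what is moved stays moved. The work goes in short steps, Python scripts to look and compute and a tool call to move; the robot and the scene stay as the last step left them, time stands still between calls to the robot, and variables do not carry over. Pictures are saved under pics/ and viewed, and the job is handed in when it is done.

Besides the shell and the picture viewer there is one more tool, called after "Request:" by a JSON object that holds its "api" and its "payload". arm_command: Moves the arm, as the interface text tells. Its arguments: {"type":"object","properties":{"deltas":{"type":"array","items":{"type":"object","properties":{"xyz":{"type":"array","items":{"type":"number"}},"turn":{"type":"number"},"jaw":{"type":"number"}}}},"force":{"type":"number"}},"required":["deltas"]}

```bash
mkdir -p pics; ls; python3 - <<'E'
from cell import observe,get_image
import cv2,numpy as np
s=observe();print(s)
for n in("scene","top","wrist"):
    g=get_image(n);np.savez(f"pics/{n}0.npz",**g)
    cv2.imwrite(f"pics/{n}0.png",g["frame"][:,:,::-1]);print(n,g["camera_matrix"].tolist(),np.round(g["cam_to_world"],3).tolist())
E
```

```text
pics
{'clock': 0.0, 'joints': array([-1.27957324,  0.43523674,  0.02499263,  1.57409751, -0.0116266 ,
        1.13399868, -0.0751027 ]), 'dq': array([-0.00020341,  0.00023485,  0.00011938, -0.00094343, -0.0004544 ,
        0.00111989,  0.00101781]), 'joint_efforts': array([-2.75821858e-04, -6.67837715e+01,  9.85347815e-01, -3.14459610e+01,
       -6.02701795e-02,  4.30687715e-02,  1.81252694e-04]), 'position': array([0.23968436, 0.57665782, 0.22593649]), 'ee_rot': array([-6.14746135e-01, -3.08066986e+00,  2.48826330e-03]), 'force': array([-0.12341514, -0.82634982,  0.47616707]), 'ft_torque': array([-0.04434537,  0.04595053,  0.04072813]), 'width': 0.9977445113323894}
scene [[492.46758784342364, 0.0, 318.6302640866741], [0.0, 492.46758784342364, 194.33011482974106], [0.0, 0.0, 1.0]] [[-0.869, -0.378, 0.32, 0.934], [0.495, -0.664, 0.561, 0.692], [0.0, 0.645, 0.764, 1.078], [0.0, 0.0, 0.0, 1.0]]
top [[446.06007571077123, 0.0, 318.43158674676073], [0.0, 446.06007571077123, 201.94535941104206], [0.0, 0.0, 1.0]] [[0.009, 0.998, -0.055, 0.459], [-1.0, 0.008, -0.019, -0.021], [-0.018, 0.055, 0.998, 1.328], [0.0, 0.0, 0.0, 1.0]]
wrist [[359.1797623271463, 0.0, 312.8379176693987], [0.0, 359.1797623271463, 197.28696673822805], [0.0, 0.0, 1.0]] [[0.384, -0.878, -0.285, 0.162], [0.923, 0.365, 0.12, 0.608], [-0.002, -0.309, 0.951, 0.382], [0.0, 0.0, 0.0, 1.0]]
```

View pics/scene0.png

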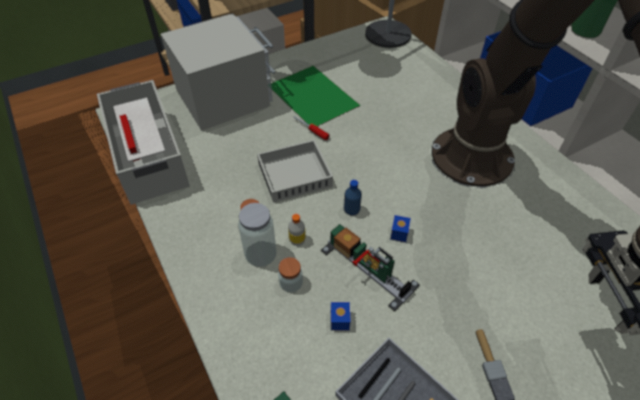

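View pics/top0.png

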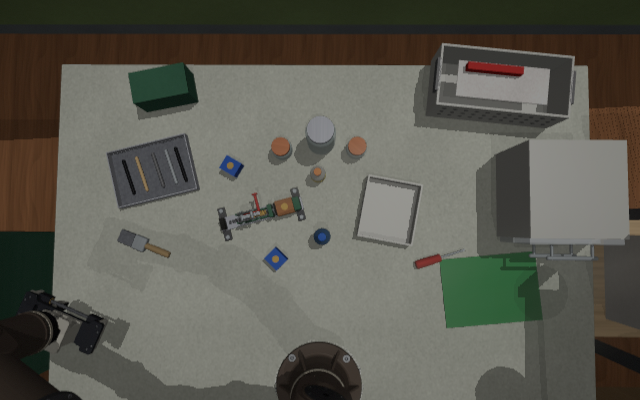

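View pics/wrist0.png

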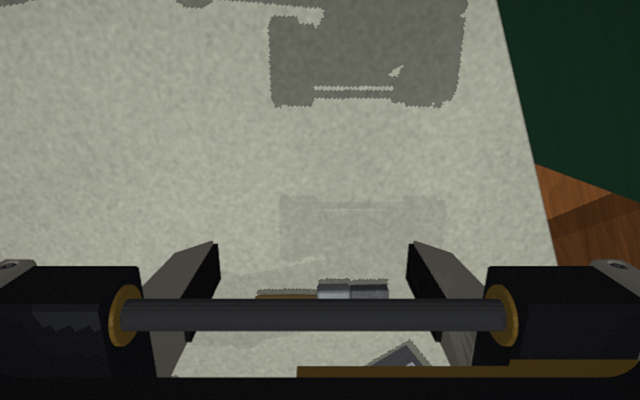

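```bash
cat > h.py <<'E'
import numpy as np,cv2
def load(f): return dict(np.load(f))
def pts(g):
    K=g["camera_matrix"];d=g["depth"];v,u=np.mgrid[:d.shape[0],:d.shape[1]]
    P=np.stack([(u-K[0,2])/K[0,0]*d,-(v-K[1,2])/K[1,1]*d,-d,np.ones_like(d)],-1)
    return (P@g["cam_to_world"].T)[...,:3]
def ray(g,u,v,z):
    K=g["camera_matrix"];M=g["cam_to_world"]
    d=M[:3,:3]@np.array([(u-K[0,2])/K[0,0],-(v-K[1,2])/K[1,1],-1]);o=M[:3,3]
    return o+d*(z-o[2])/d[2]
E
python3 - <<'E'
from h import *
g=load("pics/top0.npz");f=g["frame"][:,:,::-1]
a=cv2.resize(f[170:260,200:330],None,fx=6,fy=6,interpolation=cv2.INTER_CUBIC);cv2.imwrite("pics/topc.png",a)
g2=load("pics/scene0.npz");f=g2["frame"][:,:,::-1]
a=cv2.resize(f[215:315,310:430],None,fx=6,fy=6,interpolation=cv2.INTER_CUBIC);cv2.imwrite("pics/scenec.png",a)
P=pts(g)
hsv=cv2.cvtColor(g["frame"],cv2.COLOR_RGB2HSV)
red=((hsv[...,0]<8)|(hsv[...,0]>172))&(hsv[...,1]>150)
v,u=np.nonzero(red[180:225,230:310]);v+=180;u+=230
for a,b in zip(u,v):print(a,b,g["frame"][b,a],P[b,a].round(3))
E
```

```text
254 194 [111  48  44] [0.548 0.184 0.082]
254 195 [110  47  44] [0.545 0.183 0.083]
254 196 [116  48  44] [0.543 0.184 0.081]
255 196 [124  53  48] [0.543 0.181 0.079]
254 197 [112  47  43] [0.54  0.184 0.076]
255 197 [131  55  51] [0.54  0.18  0.084]
255 198 [127  51  48] [0.537 0.181 0.082]
255 199 [119  47  44] [0.534 0.181 0.078]
256 199 [117  52  47] [0.534 0.177 0.084]
255 200 [113  45  42] [0.531 0.18  0.086]
256 200 [125  52  48] [0.532 0.178 0.08 ]
255 201 [109  44  41] [0.529 0.181 0.079]
256 201 [131  54  50] [0.529 0.178 0.082]
256 202 [127  51  47] [0.526 0.178 0.082]
256 203 [119  46  42] [0.523 0.177 0.085]
257 203 [120  49  45] [0.523 0.174 0.084]
256 204 [113  43  40] [0.52  0.178 0.079]
257 204 [128  51  48] [0.52  0.175 0.082]
257 205 [130  49  46] [0.518 0.175 0.079]
257 206 [125  46  43] [0.515 0.175 0.081]
258 206 [114  49  45] [0.515 0.173 0.075]
257 207 [118  42  39] [0.512 0.175 0.08 ]
258 207 [121  47  43] [0.512 0.171 0.086]
257 208 [112  40  38] [0.509 0.175 0.078]
258 208 [128  48  45] [0.509 0.172 0.081]
257 209 [96 37 33] [0.506 0.173 0.089]
258 209 [130  47  44] [0.506 0.171 0.085]
259 209 [108  40  36] [0.506 0.168 0.085]
257 210 [89 43 35] [0.503 0.174 0.082]
258 210 [119  45  40] [0.503 0.172 0.08 ]
259 210 [97 36 33] [0.503 0.169 0.082]
254 211 [105  44  40] [0.501 0.184 0.075]
```

View pics/topc.png

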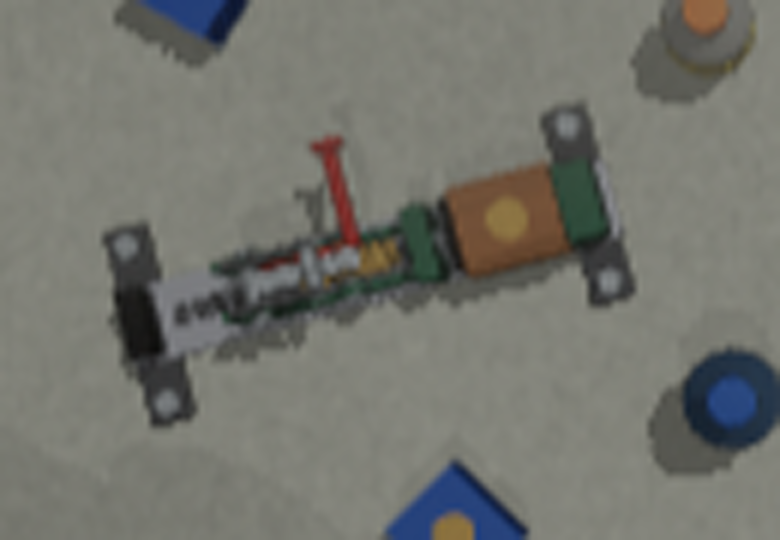

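View pics/scenec.png

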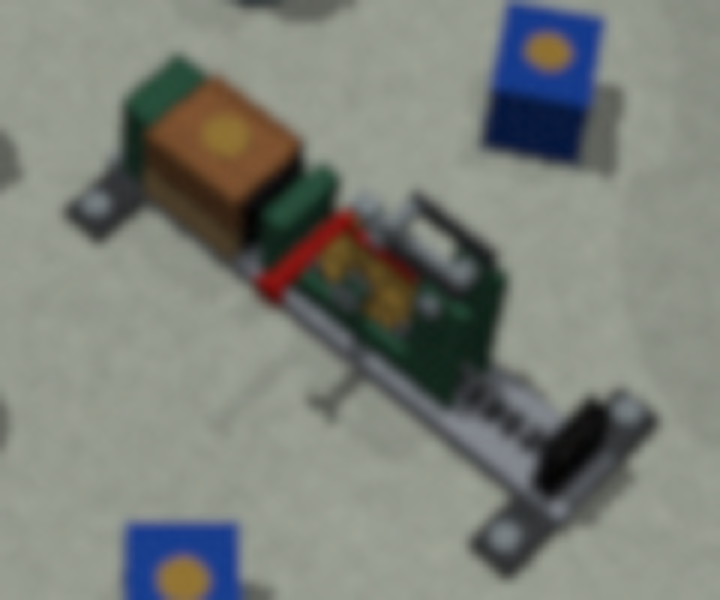

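```bash
python3 - <<'E'
from h import *
from scipy.spatial.transform import Rotation as R
g=load("pics/top0.npz");P=pts(g);F=g["frame"];hsv=cv2.cvtColor(F,cv2.COLOR_RGB2HSV)
bz=P[204:210,282:288,2];print("block top z",np.median(bz))
# wood mask: orange-brown region
m=((hsv[...,0]>5)&(hsv[...,0]<22)&(hsv[...,1]>90)&(P[...,2]>.045)).astype(np.uint8)
m[:, :272]=0;m[:,303:]=0;m[:190]=0;m[222:]=0
m=cv2.morphologyEx(m,cv2.MORPH_CLOSE,np.ones((3,3)))
c=max(cv2.findContours(m,0,2)[0],key=cv2.contourArea);r=cv2.minAreaRect(c);print("rect",r)
box=cv2.boxPoints(r);W=np.array([ray(g,*p,.058) for p in box]);print(W.round(3),W.mean(0).round(4),np.linalg.norm(np.diff(W,axis=0),axis=1).round(4))
f=lambda a,b:(200+(a+.5)/6-.5,170+(b+.5)/6-.5)
z=.01
b=[ray(g,*f(*p),z)[:2] for p in((566,125),(609,280),(125,246),(166,402))]
r_=(b[0]+b[1])/2;l=(b[2]+b[3])/2;d=l-r_;print("feet",r_,l,np.linalg.norm(d),"yaw from feet axis",np.degrees(np.arctan2(-d[0],d[1])))
d2=b[0]-b[1]+b[2]-b[3];print("yaw from cross",np.degrees(np.arctan2(d2[1],d2[0])))
yc=d/np.linalg.norm(d);xc=np.array([yc[1],-yc[0]])
bc=W.mean(0)[:2];o=bc+yc*.075;print("origin via block",o,"via feet mid",(r_+l)/2)
cl=lambda p:np.round([(p[:2]-o)@xc,(p[:2]-o)@yc],4)
hd=[ray(g,*f(*p),.08) for p in((327,147),(351,240))];print("collar,inner",hd,[cl(p) for p in hd])
for n,u,v,zz in(("glue",317.5,172.5,.1),("blue",321.5,236.5,.115),("jt",320,131,.165),("b1",280,148,.07),("b2",357,147,.07)):
    p=ray(g,u,v,zz);print(n,p.round(3),cl(p))
t=[ray(g,*p,.045)[:2].round(3) for p in((364,177),(421,185),(409,246),(357,237))];print("tray",t,np.mean(t,0))
mt=((P[...,2]<.02)&(P[...,2]>-.0)&(hsv[...,2]>0))
print("driver",ray(g,428,262,.01),ray(g,462,251,.01))
s=R.from_rotvec([-6.14746135e-01,-3.08066986e+00,2.48826330e-03]).as_matrix();print(s.round(3))
E
```

```text
block top z 0.05871804918146506
rect ((283.9117736816406, 206.14707946777344), (14.794672966003418, 17.705097198486328), 75.96376037597656)
[[0.53  0.131 0.058]
 [0.543 0.082 0.058]
 [0.502 0.071 0.058]
 [0.489 0.12  0.058]] [0.5159 0.1013 0.058 ] [0.0506 0.0423 0.0505]
feet [0.52676052 0.0657513 ] [0.4648791  0.28350537] 0.22637611057341184 yaw from feet axis 15.864106784643754
yaw from cross 16.05631499469556
origin via block [0.49539296 0.1734489 ] via feet mid [0.49581981 0.17462834]
collar,inner [array([0.54814202, 0.18364539, 0.08      ]), array([0.50463277, 0.17164133, 0.08      ])] [array([ 0.0535, -0.0046]), array([ 0.0084, -0.0043])]
glue [0.608 0.005 0.1  ] [ 0.0624 -0.1924]
blue [ 0.432 -0.007  0.115] [-0.1106 -0.1566]
jt [ 0.71  -0.002  0.165] [ 0.1586 -0.227 ]
b1 [0.681 0.114 0.07 ] [ 0.1621 -0.1084]
b2 [ 0.685 -0.105  0.07 ] [ 0.1063 -0.3201]
tray [array([ 0.603, -0.128]), array([ 0.581, -0.291]), array([ 0.406, -0.257]), array([ 0.43 , -0.108])] [ 0.505 -0.196]
driver [ 0.35808391 -0.31830193  0.01      ] [ 0.39112338 -0.41742926  0.01      ]
[[-0.923  0.384 -0.   ]
 [ 0.384  0.923 -0.002]
 [-0.    -0.002 -1.   ]]
```

Request:
{"api": "arm_command", "payload": {"deltas": [{"xyz":[-42,-25.6,0],"turn":-38.3,"jaw":0},{"xyz":[-42,-25.6,0],"turn":-38.3,"jaw":0},{"xyz":[-42,-25.6,0],"turn":-38.3,"jaw":0},{"xyz":[-42,-25.6,0],"turn":-38.3,"jaw":0},{"xyz":[-42,-25.6,0],"turn":-38.3,"jaw":0}], "force": 5}}

```text
clock: 0.57
position: [0.3614, 0.4093, 0.2264]
ee_rot: [0.357, -3.121, 0.002]
force: [0.7, 0.7, -0.2]
width: 0.998
```

```bash
cat >> h.py <<'E'
from scipy.spatial.transform import Rotation as R
def to(s,target,yaw):
    "tool deltas (cm,deg) to world target, tool y at yaw deg"
    M=R.from_rotvec(s["ee_rot"]).as_matrix()
    d=M.T@(np.array(target)-s["position"])*100
    cur=np.degrees(np.arctan2(M[1,1],M[0,1]));t=-((yaw-cur+180)%360-180)
    return d.round(2),round(t,1)
a=np.radians(16.0);XC=np.array([np.cos(a),np.sin(a)]);YC=np.array([-np.sin(a),np.cos(a)]);O=np.array([.4956,.174])
def W(x,y,z): return np.r_[O+x*XC+y*YC,z]
def C(p): return np.r_[(p[:2]-O)@XC,(p[:2]-O)@YC,p[2]]
E
python3 - <<'E'
from h import *
from cell import observe
s=observe();print(s["clock"],s["position"],s["joints"].round(2),s["force"]);print(to(s,W(.034,-.0045,.17),106))
E
```

```text
0.5667 [0.36144354 0.40927546 0.22643852] [-0.9   0.31 -0.06  1.76  0.02  1.07  0.83] [ 0.6968534   0.67354009 -0.24951241]
(array([-11.19, -26.21,   5.67]), np.float64(-3.0))
```

Request:
{"api": "arm_command", "payload": {"deltas": [{"xyz":[-11.2,-26.2,3],"turn":-3,"jaw":0},{"xyz":[-11.2,-26.2,3],"turn":-3,"jaw":0},{"xyz":[-11.2,-26.2,5.7],"turn":-3,"jaw":0},{"xyz":[-11.2,-26.2,5.7],"turn":-3,"jaw":0},{"xyz":[-11.2,-26.2,5.7],"turn":-3,"jaw":0}]}}

```text
clock: 0.98
position: [0.4818, 0.2441, 0.189]
ee_rot: [0.438, -3.111, 0.002]
force: [1.5, 0.9, 0.8]
width: 1.0
```

Request:
{"api": "arm_command", "payload": {"deltas": [{"xyz":[0,0,0],"turn":0,"jaw":0}]}}

```text
clock: 1.07
position: [0.4858, 0.2351, 0.1873]
ee_rot: [0.422, -3.112, 0.01]
force: [0.3, -1.3, -0.1]
width: 0.997
```

```bash
python3 - <<'E'
from h import *
from cell import observe
s=observe();print(s["clock"],s["position"],s["joints"].round(2),s["force"]);print(to(s,W(.034,-.0045,.17),106))
E
```

```text
1.0667 [0.48581751 0.23514533 0.18727114] [-0.57  0.34  0.02  1.83 -0.    0.98  1.29] [ 0.26132723 -1.30718736 -0.06835832]
(array([-2.72, -6.56,  1.76]), np.float64(-0.6))
```

Request:
{"api": "arm_command", "payload": {"deltas": [{"xyz":[-2.7,-6.5,1.8],"turn":-0.6,"jaw":0},{"xyz":[-2.7,-6.5,1.8],"turn":-0.6,"jaw":0},{"xyz":[-2.7,-6.5,1.8],"turn":-0.6,"jaw":0},{"xyz":[-2.7,-6.5,1.8],"turn":-0.6,"jaw":0}]}}

```text
clock: 1.4
position: [0.5299, 0.1767, 0.1688]
ee_rot: [0.43, -3.11, 0.013]
force: [0.2, 0.3, 0.1]
width: 0.997
```

```bash
python3 - <<'E'
from h import *
from cell import observe,get_image
g=get_image("wrist");np.savez("pics/wrist1.npz",**g);cv2.imwrite("pics/wrist1.png",g["frame"][:,:,::-1])
s=observe();print(s["clock"],s["position"],s["joints"].round(2),s["force"]);print(to(s,W(.034,-.0045,.17),106))
P=pts(g);hsv=cv2.cvtColor(g["frame"],cv2.COLOR_RGB2HSV)
red=((hsv[...,0]<8)|(hsv[...,0]>172))&(hsv[...,1]>140)&(P[...,2]>.06)&(P[...,2]<.1)
v,u=np.nonzero(red);q=np.array([C(p) for p in P[v,u]])
for x in np.arange(0,.064,.004):
    k=(q[:,0]>x)&(q[:,0]<x+.004)
    if k.any():print(x.round(3),k.sum(),"y",q[k,1].min().round(4),q[k,1].max().round(4),"z",np.median(q[k,2]).round(4),"u",u[k].min(),u[k].max(),"v",v[k].min(),v[k].max())
E
```

```text
1.45 [0.52909148 0.17884813 0.16918399] [-0.46  0.38  0.04  1.81 -0.01  0.95  1.44] [0.13216706 0.72831508 0.63028011]
(array([-0.05,  0.01, -0.08]), np.float64(-0.1))
0.0 2 y 0.0116 0.0117 z 0.0904 u 343 343 v 164 165
0.004 152 y -0.007 0.0408 z 0.0731 u 315 382 v 162 169
0.008 58 y -0.007 0.0402 z 0.079 u 315 381 v 167 174
0.012 49 y -0.0071 -0.0014 z 0.0792 u 315 323 v 174 180
0.016 49 y -0.0071 -0.0014 z 0.0794 u 315 323 v 180 185
0.02 47 y -0.0071 -0.0014 z 0.0794 u 315 323 v 185 191
0.024 48 y -0.0071 -0.0013 z 0.0794 u 315 323 v 190 196
0.028 49 y -0.0071 -0.0013 z 0.0793 u 315 323 v 196 201
0.032 47 y -0.0071 -0.0013 z 0.0793 u 315 323 v 201 207
0.036 48 y -0.0071 -0.0013 z 0.0794 u 315 323 v 206 212
0.04 45 y -0.0072 -0.0013 z 0.0793 u 315 323 v 212 217
0.044 48 y -0.0072 -0.0013 z 0.0794 u 315 323 v 217 222
0.048 92 y -0.0109 0.0025 z 0.0795 u 310 328 v 222 229
0.052 111 y -0.0109 0.0025 z 0.0823 u 310 328 v 223 234
0.056 3 y -0.0072 0.0025 z 0.0825 u 315 328 v 231 234
```

View pics/wrist1.png

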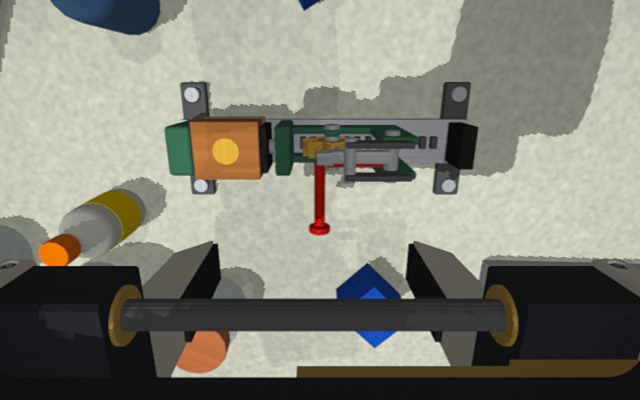

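Request:
{"api": "arm_command", "payload": {"deltas": [{"xyz":[-0.05,-0.1,4],"turn":0,"jaw":60},{"xyz":[-0.05,-0.1,7.5],"turn":0,"jaw":120},{"xyz":[-0.05,-0.1,10],"turn":0,"jaw":150},{"xyz":[-0.05,-0.1,10.9],"turn":0,"jaw":170},{"xyz":[-0.05,-0.1,10.9],"turn":0,"jaw":180}], "force": 5}}

```text
clock: 1.87
position: [0.5277, 0.1782, 0.0584]
ee_rot: [0.437, -3.105, 0.011]
force: [-0.6, -0.4, 0.2]
width: 0.685
```

Request:
{"api": "arm_command", "payload": {"deltas": [{"xyz":[0,0,0],"turn":0,"jaw":180},{"xyz":[0,0,0],"turn":0,"jaw":180}]}}

```text
clock: 2.03
position: [0.5282, 0.1794, 0.0599]
ee_rot: [0.439, -3.106, 0.01]
force: [-0.3, -0.1, 0.1]
width: 0.54
```

```bash
python3 - <<'E'
from h import *
from cell import observe,get_image
g=get_image("wrist");np.savez("pics/wrist2.npz",**g);cv2.imwrite("pics/wrist2.png",g["frame"][:,:,::-1])
s=observe();print(s["clock"],C(s["position"]).round(4),s["width"],s["force"]);print(to(s,W(.034,-.005,.059),106))
E
```

```text
2.0833 [ 0.0331 -0.0041  0.0601] 0.49880406489528256 [-0.28890266 -0.75281909  0.25705176]
(array([-0.09, -0.09,  0.11]), np.float64(0.1))
```

View pics/wrist2.png

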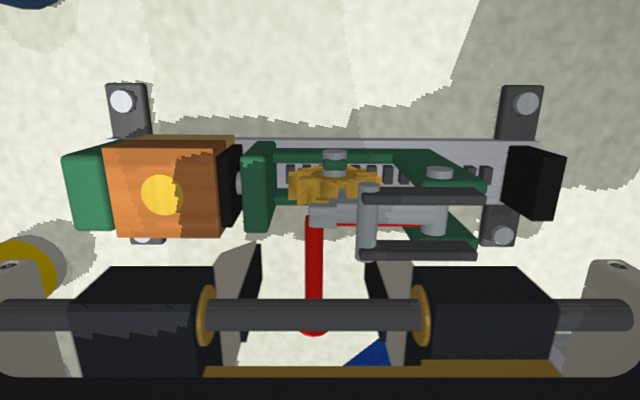

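Request:
{"api": "arm_command", "payload": {"deltas": [{"xyz":[-0.05,-0.1,0.15],"turn":0,"jaw":205},{"xyz":[-0.05,-0.1,0.15],"turn":0,"jaw":215},{"xyz":[-0.05,-0.1,0.15],"turn":0,"jaw":225},{"xyz":[-0.05,-0.1,0.15],"turn":0,"jaw":235},{"xyz":[-0.05,-0.1,0.15],"turn":0,"jaw":240}], "force": 4}}

```text
clock: 2.5
position: [0.5294, 0.1783, 0.0588]
ee_rot: [0.439, -3.107, 0.01]
force: [-0.1, -0.7, 0.2]
width: 0.133
```

Request:
{"api": "arm_command", "payload": {"deltas": [{"xyz":[0,0,0],"turn":0,"jaw":245},{"xyz":[0,0,0],"turn":0,"jaw":255}]}}

```text
clock: 2.67
position: [0.529, 0.1795, 0.0588]
ee_rot: [0.44, -3.107, 0.008]
force: [-1.6, 4.7, -0.0]
width: 0.087
```

Request:
{"api": "arm_command", "payload": {"deltas": [{"xyz":[0,0,0],"turn":0,"jaw":255},{"xyz":[0,0,0],"turn":0,"jaw":255}]}}

```text
clock: 2.83
position: [0.5289, 0.1798, 0.0588]
ee_rot: [0.44, -3.107, 0.008]
force: [-0.9, 1.7, 0.2]
width: 0.087
```

Request:
{"api": "arm_command", "payload": {"deltas": [{"xyz":[0,0,0],"turn":0,"jaw":255},{"xyz":[0,0,0],"turn":0,"jaw":255},{"xyz":[0,0,0],"turn":0,"jaw":255}], "force": 30}}

```text
clock: 3.08
position: [0.5289, 0.1798, 0.0588]
ee_rot: [0.44, -3.107, 0.007]
force: [-1.0, 1.9, -0.8]
width: 0.074
```

Request:
{"api": "arm_command", "payload": {"deltas": [{"xyz":[0,-0.1,0],"turn":0,"jaw":255},{"xyz":[0,-0.1,0],"turn":0,"jaw":255}]}}

```text
clock: 3.25
position: [0.529, 0.1795, 0.0588]
ee_rot: [0.441, -3.107, 0.006]
force: [-1.9, 4.2, -1.0]
width: 0.076
```

Request:
{"api": "arm_command", "payload": {"deltas": [{"xyz":[0,-0.1,0],"turn":0,"jaw":255},{"xyz":[0,-0.1,0],"turn":0,"jaw":255}]}}

```text
clock: 3.42
position: [0.529, 0.1795, 0.0588]
ee_rot: [0.442, -3.106, 0.004]
force: [-1.0, 5.5, -0.2]
width: 0.079
```

Request:
{"api": "arm_command", "payload": {"deltas": [{"xyz":[0,-0.1,-0.15],"turn":0,"jaw":255},{"xyz":[0,-0.1,-0.15],"turn":0,"jaw":255}]}}

```text
clock: 3.58
position: [0.529, 0.1794, 0.0602]
ee_rot: [0.444, -3.106, 0.003]
force: [-0.9, 5.3, -3.8]
width: 0.073
```

Request:
{"api": "arm_command", "payload": {"deltas": [{"xyz":[0,-0.1,-0.15],"turn":0,"jaw":255},{"xyz":[0,-0.1,-0.15],"turn":0,"jaw":255}]}}

```text
clock: 3.75
position: [0.529, 0.1792, 0.0614]
ee_rot: [0.445, -3.106, 0.002]
force: [-0.1, 5.5, -5.7]
width: 0.079
```

Request:
{"api": "arm_command", "payload": {"deltas": [{"xyz":[0,-0.1,-0.15],"turn":0,"jaw":255},{"xyz":[0,-0.1,-0.15],"turn":0,"jaw":255}]}}

```text
clock: 3.92
position: [0.529, 0.179, 0.0624]
ee_rot: [0.446, -3.105, 0.0]
force: [0.9, 6.0, -7.7]
width: 0.072
```

```bash
python3 - <<'E'
from h import *
from cell import observe,get_image
def red(g):
    P=pts(g);hsv=cv2.cvtColor(g["frame"],cv2.COLOR_RGB2HSV)
    r=((hsv[...,0]<8)|(hsv[...,0]>172))&(hsv[...,1]>140)&(P[...,2]>.06)&(P[...,2]<.12)
    v,u=np.nonzero(r);q=np.array([C(p) for p in P[v,u]])
    for x in np.arange(0,.064,.006):
        k=(q[:,0]>x)&(q[:,0]<x+.006)&(q[:,1]<.005)
        if k.any():print(x.round(3),k.sum(),"y",q[k,1].min().round(4),q[k,1].max().round(4),"z",np.median(q[k,2]).round(4))
red(load("pics/wrist2.npz"));print()
s=observe();g=get_image("wrist");np.savez("pics/wrist3.npz",**g);cv2.imwrite("pics/wrist3.png",g["frame"][:,:,::-1]);red(g)
print(s["force"],observe()["force"],observe()["position"])
E
```

```text
0.0 30 y -0.008 -0.0063 z 0.0768
0.006 233 y -0.008 -0.0009 z 0.0792
0.012 222 y -0.008 -0.0008 z 0.0792
0.018 212 y -0.0077 -0.0008 z 0.0793
0.024 200 y -0.0077 -0.0012 z 0.0793
0.03 185 y -0.0077 -0.0011 z 0.0793
0.036 133 y -0.0077 -0.001 z 0.079
0.048 9 y -0.0068 -0.0019 z 0.0844
0.054 71 y -0.0095 0.0008 z 0.0832

0.0 61 y -0.0094 -0.0027 z 0.08
0.006 235 y -0.0088 -0.0017 z 0.0827
0.012 244 y -0.0093 -0.0016 z 0.0825
0.018 258 y -0.0093 -0.0006 z 0.0826
0.024 233 y -0.0088 -0.0007 z 0.0828
0.03 206 y -0.0089 -0.0021 z 0.0828
0.036 126 y -0.0089 -0.0019 z 0.0827
0.048 5 y -0.0092 -0.0031 z 0.0872
0.054 61 y -0.0092 -0.0017 z 0.0868
[ 0.87704423  5.96672941 -7.67309057] [ 0.33062843  6.05208802 -6.75734034] [0.52906011 0.17905412 0.06237383]
```

View pics/wrist3.png

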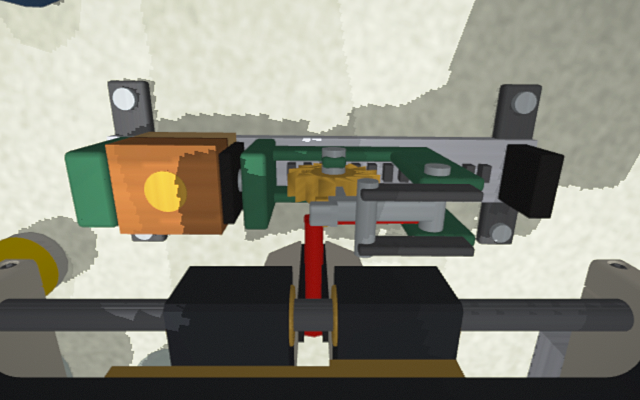

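Request:
{"api": "arm_command", "payload": {"deltas": [{"xyz":[0,-0.1,-0.15],"turn":0,"jaw":255},{"xyz":[0,-0.1,-0.15],"turn":0,"jaw":255}]}}

```text
clock: 4.13
position: [0.5291, 0.1789, 0.0633]
ee_rot: [0.447, -3.105, -0.001]
force: [1.3, 6.2, -8.1]
width: 0.078
```

```bash
python3 -c "
from cell import observe
s=observe();print(s['position'],s['force'],s['ft_torque'])"
```

```text
[0.52909221 0.17888248 0.06328949] [ 1.27232382  6.2281743  -8.10181984] [ 1.22534464 -0.22393071 -0.065729  ]
```

Request:
{"api": "arm_command", "payload": {"deltas": [{"xyz":[0,-0.1,-0.15],"turn":0,"jaw":255},{"xyz":[0,-0.1,-0.15],"turn":0,"jaw":255}]}}

```text
clock: 4.3
position: [0.5291, 0.1788, 0.0642]
ee_rot: [0.448, -3.104, -0.002]
force: [0.6, 6.6, -7.5]
width: 0.074
```

Request:
{"api": "arm_command", "payload": {"deltas": [{"xyz":[0,-0.1,-0.13],"turn":0,"jaw":255},{"xyz":[0,-0.1,-0.13],"turn":0,"jaw":255}]}}

```text
clock: 4.47
position: [0.5291, 0.1787, 0.0649]
ee_rot: [0.449, -3.104, -0.004]
force: [0.7, 6.1, -8.8]
width: 0.076
```

Request:
{"api": "arm_command", "payload": {"deltas": [{"xyz":[0,-0.1,-0.13],"turn":0,"jaw":255},{"xyz":[0,-0.1,-0.13],"turn":0,"jaw":255}]}}

```text
clock: 4.63
position: [0.5291, 0.1786, 0.0655]
ee_rot: [0.451, -3.103, -0.005]
force: [0.3, 6.0, -8.0]
width: 0.072
```

```bash
python3 -c "
from cell import observe,get_image
import cv2
f=get_image('wrist')['frame'][60:320,200:520,::-1];cv2.imwrite('pics/w4.png',cv2.resize(f,None,fx=2.4,fy=2.3))
s=observe();print(s['position'],s['force'],s['ft_torque'])"
```

```text
[0.52908345 0.17868557 0.06551408] [ 0.90801083  6.29735286 -8.84280369] [ 1.31832446 -0.27916954 -0.0527555 ]
```

View pics/w4.png

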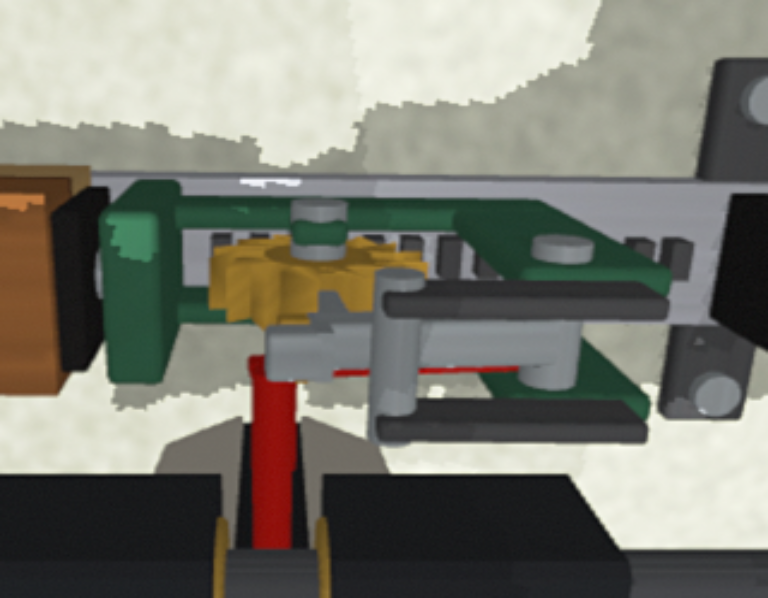

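Request:
{"api": "arm_command", "payload": {"deltas": [{"xyz":[0,-0.1,-0.15],"turn":0,"jaw":255},{"xyz":[0,-0.1,-0.15],"turn":0,"jaw":255}]}}

```text
clock: 4.85
position: [0.5291, 0.1788, 0.0665]
ee_rot: [0.452, -3.102, -0.007]
force: [0.2, 6.8, -6.8]
width: 0.072
```

Request:
{"api": "arm_command", "payload": {"deltas": [{"xyz":[0,-0.1,-0.13],"turn":0,"jaw":255},{"xyz":[0,-0.1,-0.13],"turn":0,"jaw":255}]}}

```text
clock: 5.02
position: [0.5291, 0.1789, 0.0672]
ee_rot: [0.454, -3.102, -0.008]
force: [2.0, 7.2, -8.3]
width: 0.074
```

Request:
{"api": "arm_command", "payload": {"deltas": [{"xyz":[0,-0.08,-0.13],"turn":0,"jaw":255},{"xyz":[0,-0.08,-0.13],"turn":0,"jaw":255}]}}

```text
clock: 5.18
position: [0.529, 0.1791, 0.068]
ee_rot: [0.455, -3.101, -0.01]
force: [0.5, 5.9, -6.8]
width: 0.075
```

Request:
{"api": "arm_command", "payload": {"deltas": [{"xyz":[0,-0.07,-0.13],"turn":0,"jaw":255},{"xyz":[0,-0.07,-0.13],"turn":0,"jaw":255}]}}

```text
clock: 5.35
position: [0.5289, 0.1793, 0.0687]
ee_rot: [0.456, -3.101, -0.011]
force: [0.8, 6.4, -8.6]
width: 0.077
```

Request:
{"api": "arm_command", "payload": {"deltas": [{"xyz":[0,-0.08,-0.13],"turn":0,"jaw":255},{"xyz":[0,-0.08,-0.13],"turn":0,"jaw":255}]}}

```text
clock: 5.52
position: [0.5288, 0.1794, 0.0692]
ee_rot: [0.457, -3.1, -0.013]
force: [2.0, 7.1, -11.0]
width: 0.075
```

Request:
{"api": "arm_command", "payload": {"deltas": [{"xyz":[0,-0.07,-0.13],"turn":0,"jaw":255},{"xyz":[0,-0.07,-0.13],"turn":0,"jaw":255}]}}

```text
clock: 5.68
position: [0.5287, 0.1795, 0.0696]
ee_rot: [0.458, -3.099, -0.014]
force: [2.0, 6.7, -12.6]
width: 0.073
```

```bash
python3 -c "
from cell import observe,get_image
import cv2
f=get_image('wrist')['frame'][60:320,200:520,::-1];cv2.imwrite('pics/w5.png',cv2.resize(f,None,fx=2.4,fy=2.3))
s=observe();print(s['position'],s['force'],s['ft_torque'])"
```

```text
[0.52879372 0.17946615 0.06956042] [  2.51199552   6.14348243 -12.1775165 ] [ 1.37643537 -0.51475133 -0.16201614]
```

View pics/w5.png

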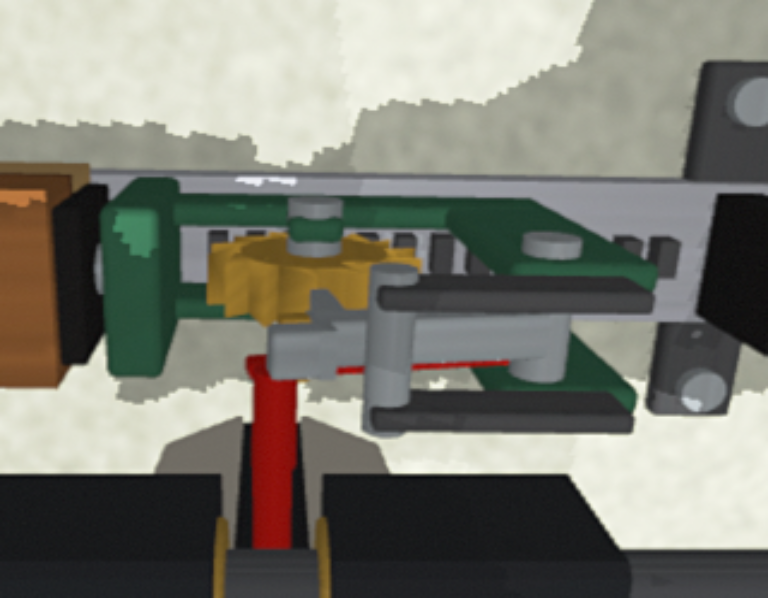

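Request:
{"api": "arm_command", "payload": {"deltas": [{"xyz":[0,-0.08,-0.07],"turn":0,"jaw":255},{"xyz":[0,-0.08,-0.07],"turn":0,"jaw":255}]}}

```text
clock: 5.9
position: [0.5288, 0.1795, 0.0693]
ee_rot: [0.459, -3.099, -0.015]
force: [1.7, 6.4, -11.7]
width: 0.071
```

```bash
python3 -c "
from h import *
from cell import observe
s=observe();print(s['position'],s['force'],s['ft_torque']);M=R.from_rotvec(s['ee_rot']).as_matrix();print(M.round(3));print('clamp F',s['force'][:2]@XC,s['force'][:2]@YC, C(s['position']))"
```

```text
[0.52875602 0.17949179 0.06933605] [  1.72661996   6.43219811 -11.67461635] [ 1.31217758 -0.54748119 -0.09653091]
[[-0.957 -0.29  -0.01 ]
 [-0.29   0.957  0.008]
 [ 0.007  0.011 -1.   ]]
clamp F 3.4326877149999064 5.707104703075328 [ 0.03338535 -0.00385999  0.06933605]
```

Request:
{"api": "arm_command", "payload": {"deltas": [{"xyz":[-0.04,-0.08,-0.02],"turn":0,"jaw":255},{"xyz":[-0.04,-0.08,-0.02],"turn":0,"jaw":255}]}}

```text
clock: 6.07
position: [0.5288, 0.1795, 0.0686]
ee_rot: [0.46, -3.098, -0.016]
force: [-0.1, 5.8, -8.8]
width: 0.077
```

```bash
cat > st.py <<'E'
from h import *
from cell import observe
s=observe();f=s['force'];print(s['clock'],'clamp F',np.round([f[:2]@XC,f[:2]@YC,f[2]],2),'pos',C(s['position']).round(4),'w',round(s['width'],3))
E
python3 st.py
```

```text
6.0667 clamp F [ 1.47  5.57 -8.81] pos [ 0.0335 -0.0039  0.0686] w 0.077
```

Request:
{"api": "arm_command", "payload": {"deltas": [{"xyz":[-0.02,0.0,-0.06],"turn":0,"jaw":255},{"xyz":[-0.02,0.05,-0.06],"turn":0,"jaw":255}]}}

```text
clock: 6.23
position: [0.5286, 0.1804, 0.0685]
ee_rot: [0.46, -3.097, -0.016]
force: [0.8, 4.2, -7.6]
width: 0.076
```

```bash
python3 st.py
```

```text
6.2333 clamp F [ 1.88  3.81 -7.57] pos [ 0.0335 -0.0029  0.0685] w 0.076
```

Request:
{"api": "arm_command", "payload": {"deltas": [{"xyz":[-0.02,0.05,-0.09],"turn":0,"jaw":255},{"xyz":[-0.02,0.15,-0.09],"turn":0,"jaw":255}]}}

```text
clock: 6.4
position: [0.5281, 0.1817, 0.0689]
ee_rot: [0.46, -3.096, -0.016]
force: [2.6, 3.7, -9.1]
width: 0.076
```

```bash
python3 st.py
```

```text
6.4 clamp F [ 3.49  2.85 -9.09] pos [ 0.0334 -0.0015  0.0689] w 0.076
```

Request:
{"api": "arm_command", "payload": {"deltas": [{"xyz":[-0.06,0.12,-0.07],"turn":0,"jaw":255},{"xyz":[-0.06,0.24,-0.07],"turn":0,"jaw":255}]}}

```text
clock: 6.57
position: [0.5278, 0.1832, 0.0692]
ee_rot: [0.459, -3.095, -0.014]
force: [1.6, -2.2, -9.5]
width: 0.072
```

```bash
python3 st.py
```

```text
6.5667 clamp F [ 0.94 -2.59 -9.55] pos [ 0.0335 -0.0001  0.0692] w 0.072
```

Request:
{"api": "arm_command", "payload": {"deltas": [{"xyz":[-0.04,0.15,-0.06],"turn":0,"jaw":255},{"xyz":[-0.04,0.3,-0.06],"turn":0,"jaw":255}]}}

```text
clock: 6.73
position: [0.5274, 0.1846, 0.0695]
ee_rot: [0.457, -3.095, -0.011]
force: [1.8, -2.0, -10.8]
width: 0.069
```

```bash
python3 st.py
```

```text
6.7333 clamp F [  1.15  -2.46 -10.79] pos [0.0335 0.0014 0.0695] w 0.069
```

Request:
{"api": "arm_command", "payload": {"deltas": [{"xyz":[-0.03,0.2,-0.01],"turn":0,"jaw":255},{"xyz":[-0.03,0.4,-0.01],"turn":0,"jaw":255},{"xyz":[-0.03,0.6,0.0],"turn":0,"jaw":255}]}}

```text
clock: 6.98
position: [0.5258, 0.19, 0.0694]
ee_rot: [0.456, -3.095, -0.01]
force: [2.3, -2.2, -10.0]
width: 0.074
```

```bash
python3 st.py
```

```text
6.9833 clamp F [  1.65  -2.74 -10.03] pos [0.0335 0.007  0.0694] w 0.074
```

Request:
{"api": "arm_command", "payload": {"deltas": [{"xyz":[-0.03,0.25,-0.01],"turn":0,"jaw":255},{"xyz":[-0.03,0.5,-0.01],"turn":0,"jaw":255},{"xyz":[-0.03,0.75,0.0],"turn":0,"jaw":255}]}}

```text
clock: 7.23
position: [0.5237, 0.1975, 0.0695]
ee_rot: [0.456, -3.095, -0.01]
force: [1.9, -2.7, -9.7]
width: 0.077
```

```bash
python3 st.py
```

```text
7.2333 clamp F [ 1.11 -3.12 -9.73] pos [0.0335 0.0148 0.0695] w 0.077
```

Request:
{"api": "arm_command", "payload": {"deltas": [{"xyz":[-0.03,0.25,0.0],"turn":0,"jaw":255},{"xyz":[-0.03,0.5,0.0],"turn":0,"jaw":255},{"xyz":[-0.03,0.75,0.01],"turn":0,"jaw":255}]}}

```text
clock: 7.48
position: [0.5216, 0.205, 0.0694]
ee_rot: [0.456, -3.094, -0.01]
force: [1.4, -2.4, -10.1]
width: 0.075
```

```bash
python3 st.py
```

```text
7.4833 clamp F [  0.67  -2.67 -10.11] pos [0.0335 0.0226 0.0694] w 0.075
```

Request:
{"api": "arm_command", "payload": {"deltas": [{"xyz":[-0.03,0.25,0.0],"turn":0,"jaw":255},{"xyz":[-0.03,0.5,0.0],"turn":0,"jaw":255},{"xyz":[-0.03,0.75,0.01],"turn":0,"jaw":255}]}}

```text
clock: 7.73
position: [0.5195, 0.2126, 0.0693]
ee_rot: [0.456, -3.094, -0.01]
force: [-0.5, -2.6, -8.7]
width: 0.076
```

```bash
python3 st.py
```

```text
7.7333 clamp F [-1.18 -2.4  -8.74] pos [0.0336 0.0305 0.0693] w 0.076
```

Request:
{"api": "arm_command", "payload": {"deltas": [{"xyz":[-0.01,0.2,-0.02],"turn":0,"jaw":255},{"xyz":[-0.01,0.4,-0.02],"turn":0,"jaw":255},{"xyz":[-0.01,0.6,-0.01],"turn":0,"jaw":255}]}}

```text
clock: 7.98
position: [0.5178, 0.2185, 0.0694]
ee_rot: [0.456, -3.094, -0.01]
force: [1.0, -2.2, -10.4]
width: 0.074
```

```bash
python3 st.py
```

```text
7.9833 clamp F [  0.39  -2.35 -10.38] pos [0.0336 0.0367 0.0694] w 0.074
```

Request:
{"api": "arm_command", "payload": {"deltas": [{"xyz":[-0.02,0.1,0.0],"turn":0,"jaw":255},{"xyz":[-0.02,0.2,0.0],"turn":0,"jaw":255},{"xyz":[-0.02,0.3,0.01],"turn":0,"jaw":255}]}}

```text
clock: 8.23
position: [0.5169, 0.2216, 0.0693]
ee_rot: [0.456, -3.094, -0.01]
force: [-0.2, -1.9, -10.1]
width: 0.074
```

Request:
{"api": "arm_command", "payload": {"deltas": [{"xyz":[-0.02,0.08,0.0],"turn":0,"jaw":255},{"xyz":[-0.02,0.16,0.0],"turn":0,"jaw":255}]}}

```text
clock: 8.4
position: [0.5165, 0.2232, 0.0693]
ee_rot: [0.456, -3.093, -0.01]
force: [-0.2, -1.5, -9.9]
width: 0.077
```

```bash
python3 st.py
```

```text
8.4 clamp F [-0.57 -1.45 -9.91] pos [0.0336 0.0415 0.0693] w 0.077
```

Request:
{"api": "arm_command", "payload": {"deltas": [{"xyz":[0,0.08,0.0],"turn":0,"jaw":255},{"xyz":[0,0.15,0.0],"turn":0,"jaw":255}]}}

```text
clock: 8.57
position: [0.5163, 0.2238, 0.0693]
ee_rot: [0.455, -3.093, -0.008]
force: [1.3, -6.1, -9.0]
width: 0.073
```

```bash
python3 st.py
python3 - <<'E'
from cell import *
import cv2
f=get_image('wrist')['frame'];cv2.imwrite('pics/w6.png',f[:,:,::-1])
E
```

```text
8.5667 clamp F [-0.42 -6.22 -9.05] pos [0.0336 0.0422 0.0693] w 0.073
```

View pics/w6.png

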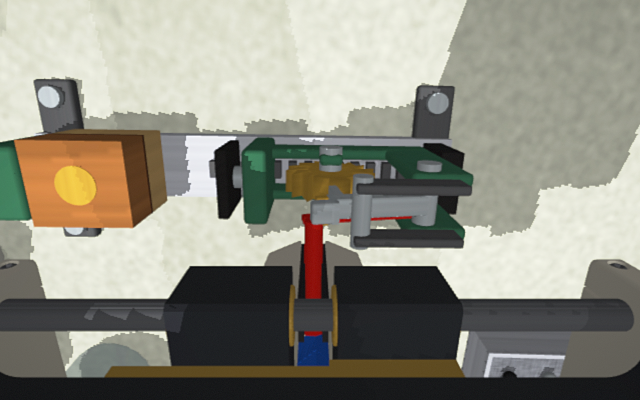

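Request:
{"api": "arm_command", "payload": {"deltas": [{"xyz":[0,0,0.2],"turn":0,"jaw":255},{"xyz":[0,0,0.4],"turn":0,"jaw":255},{"xyz":[0,-0.05,0.6],"turn":0,"jaw":255},{"xyz":[0,-0.07,0.8],"turn":0,"jaw":255},{"xyz":[0,-0.08,0.95],"turn":0,"jaw":255}]}}

```text
clock: 9.03
position: [0.5167, 0.223, 0.0604]
ee_rot: [0.455, -3.094, -0.009]
force: [-2.1, -5.2, 2.0]
width: 0.074
```

```bash
python3 st.py
```

```text
9.0333 clamp F [-3.43 -4.46  2.03] pos [0.0338 0.0413 0.0604] w 0.074
```

Open the fingers slowly in place, then rise.

Request:
{"api": "arm_command", "payload": {"deltas": [{"xyz":[0,0,0],"turn":0,"jaw":235},{"xyz":[0,0,0],"turn":0,"jaw":215},{"xyz":[0,0,0],"turn":0,"jaw":190},{"xyz":[0,0,0],"turn":0,"jaw":170},{"xyz":[0,0,0],"turn":0,"jaw":150}]}}

```text
clock: 9.45
position: [0.5174, 0.2241, 0.061]
ee_rot: [0.456, -3.096, -0.01]
force: [1.1, 0.4, -0.8]
width: 0.315
```

Request:
{"api": "arm_command", "payload": {"deltas": [{"xyz":[0,0,-1],"turn":0,"jaw":140},{"xyz":[0,0,-4],"turn":0,"jaw":140},{"xyz":[0,0,-8],"turn":0,"jaw":100},{"xyz":[0,0,-11],"turn":0,"jaw":60},{"xyz":[0,0,-12],"turn":0,"jaw":30}]}}

```text
clock: 9.87
position: [0.5214, 0.2248, 0.1869]
ee_rot: [0.457, -3.103, -0.015]
force: [1.5, -0.1, 0.9]
width: 0.62
```

```bash
python3 st.py; python3 - <<'E'
from h import *
from cell import *
g=get_image("top");np.savez("pics/top1.npz",**g)
cv2.imwrite("pics/top1.png",cv2.resize(g["frame"][160:270,200:430,::-1],None,fx=3.4,fy=3.4,interpolation=cv2.INTER_CUBIC))
s=observe();print(s["joints"].round(2));print(to(s,W(0,-.075,.18),16),to(s,W(0,-.075,.18),196))
E
```

```text
9.8667 clamp F [ 1.44 -0.5   0.89] pos [0.0388 0.0418 0.1869] w 0.62
[-0.52  0.38  0.03  1.77 -0.03  1.    1.39]
(array([  4.05, -11.63,   0.57]), np.float64(90.8)) (array([  4.05, -11.63,   0.57]), np.float64(-89.2))
```

View pics/top1.png

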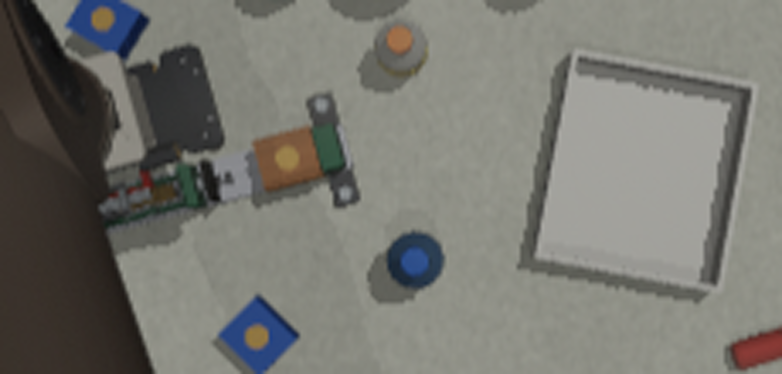

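Request:
{"api": "arm_command", "payload": {"deltas": [{"xyz":[4,-11.6,0.6],"turn":90.8,"jaw":0},{"xyz":[4,-11.6,0.6],"turn":90.8,"jaw":0},{"xyz":[4,-11.6,0.6],"turn":90.8,"jaw":0},{"xyz":[4,-11.6,0.6],"turn":90.8,"jaw":0},{"xyz":[4,-11.6,0.6],"turn":90.8,"jaw":0}]}}

```text
clock: 10.33
position: [0.5165, 0.0992, 0.1797]
ee_rot: [-0.536, -3.083, -0.008]
force: [-0.2, 0.4, 0.1]
width: 0.987
```

```bash
python3 st.py; python3 - <<'E'
from h import *
from cell import *
g=load("pics/top1.npz");P=pts(g)
z=P[...,2];F=g["frame"]
sub=np.s_[160:260,340:440]
print(z[165:260:8,350:435:8].round(3))
E
python3 - <<'E'
from h import *
from cell import *
s=observe();print(s["joints"].round(2));print(to(s,W(0,-.075,.18),16))
E
```

```text
10.3333 clamp F [-0.11  0.41  0.11] pos [-0.0006 -0.0777  0.1797] w 0.987
[[-0.     0.003 -0.003 -0.001  0.001  0.005 -0.001 -0.    -0.004 -0.003
  -0.002]
 [-0.002 -0.001  0.002  0.003  0.001 -0.002  0.004  0.002  0.001 -0.003
  -0.001]
 [ 0.005 -0.003  0.028  0.004  0.002  0.001  0.043  0.042  0.001  0.001
   0.005]
 [-0.001 -0.006  0.047  0.007  0.001  0.008  0.006  0.005  0.004  0.047
   0.002]
 [-0.003 -0.     0.005  0.004  0.008  0.005  0.008  0.005  0.002 -0.002
  -0.001]
 [ 0.002 -0.001  0.004  0.002  0.006  0.008  0.001  0.006  0.003 -0.004
   0.   ]
 [-0.004  0.002  0.005  0.005  0.003  0.006  0.004  0.005  0.02   0.001
  -0.   ]
 [-0.    -0.001  0.008  0.003  0.008  0.008  0.005  0.     0.036  0.
   0.   ]
 [ 0.004  0.048  0.004  0.005  0.004  0.004  0.007  0.001  0.048  0.
   0.002]
 [-0.002  0.002 -0.005  0.044  0.002  0.011  0.006  0.011 -0.003  0.002
  -0.002]
 [ 0.    -0.005 -0.005  0.001 -0.001 -0.004  0.     0.002  0.002 -0.002
  -0.006]
 [-0.001  0.003  0.001  0.004  0.001  0.001  0.001 -0.001  0.003  0.004
   0.004]]
[-0.44  0.33  0.2   1.88 -0.09  0.95  1.03]
(array([ 0.11,  0.25, -0.03]), np.float64(54.3))
```

Request:
{"api": "arm_command", "payload": {"deltas": [{"xyz":[0.1,0.2,0],"turn":54.3,"jaw":0},{"xyz":[0.1,0.2,0],"turn":54.3,"jaw":0},{"xyz":[0.1,0.2,0],"turn":54.3,"jaw":0},{"xyz":[0.1,0.2,0],"turn":54.3,"jaw":0},{"xyz":[0.1,0.2,0],"turn":54.3,"jaw":0}]}}

```text
clock: 10.75
position: [0.5159, 0.1015, 0.1794]
ee_rot: [-1.449, -2.772, -0.002]
force: [-1.0, -0.5, 0.2]
width: 1.001
```

```bash
python3 - <<'E'
from h import *
from cell import *
g=load("pics/top1.npz");P=pts(g);z=P[...,2]
m=(z>.03)&(z<.06);m[:,:345]=0;m[:,430:]=0;m[:170]=0;m[255:]=0
m=cv2.morphologyEx(m.astype(np.uint8),cv2.MORPH_CLOSE,np.ones((3,3)))
n,l,st,_=cv2.connectedComponentsWithStats(m);k=1+np.argmax(st[1:,4]);v,u=np.nonzero(l==k)
q=P[v,u,:2].astype(np.float32);r=cv2.minAreaRect(q*1000);print("tray",r, len(q))
s=observe();print(s["joints"].round(2));print(to(s,W(0,-.075,.18),16))
E
```

```text
tray ((518.0689086914062, -158.3648223876953), (249.2730255126953, 181.30401611328125), 79.63204193115234) 535
[-0.55  0.33  0.33  1.89 -0.14  0.95  0.46]
(array([ 0.01,  0.05, -0.06]), np.float64(18.8))
```

Request:
{"api": "arm_command", "payload": {"deltas": [{"xyz":[0,0,0],"turn":18.8,"jaw":0},{"xyz":[0,0,0],"turn":18.8,"jaw":0},{"xyz":[0,0,0],"turn":18.8,"jaw":0},{"xyz":[0,0,0],"turn":18.8,"jaw":0}]}}

```text
clock: 11.08
position: [0.5157, 0.1018, 0.1792]
ee_rot: [-1.887, -2.494, 0.002]
force: [0.2, -0.3, 0.7]
width: 0.998
```

```bash
python3 - <<'E'
from h import *
from cell import *
g=load("pics/top1.npz");P=pts(g);z=P[...,2]
m=(z>.03)&(z<.06);m[:,:350]=0;m[:,430:]=0;m[:170]=0;m[255:]=0
v,u=np.nonzero(m);q=P[v,u,:2].astype(np.float32)
for _ in range(1):
    r=cv2.minAreaRect(q*1000);print("tray",r,len(q))
lo=np.percentile(u,[0,2,50,98,100]);print(lo,np.percentile(v,[0,2,50,98,100]))
g=get_image("wrist");np.savez("pics/wrist7.npz",**g);cv2.imwrite("pics/wrist7.png",g["frame"][:,:,::-1])
P=pts(g);hsv=cv2.cvtColor(g["frame"],cv2.COLOR_RGB2HSV)
w=(hsv[...,0]>5)&(hsv[...,0]<28)&(hsv[...,1]>90)&(abs(P[...,2]-.058)<.006)
v,u=np.nonzero(w);q=np.array([C(p) for p in P[v,u]]);k=(abs(q[:,0])<.05)&(abs(q[:,1]+.075)<.05);q=q[k]
print("block",np.percentile(q,[0.5,1,50,99,99.5],axis=0).round(4), cv2.minAreaRect((q[:,:2]*1000).astype(np.float32)))
s=observe();print(s["joints"].round(2),C(s["position"]).round(4),s["clock"]);print(to(s,W(0,-.075,.18),16))
E
```

```text
tray ((510.2123718261719, -201.69091796875), (161.05072021484375, 181.36903381347656), 79.73619079589844) 531
[357. 358. 394. 421. 422.] [174.  175.  208.  243.4 245. ]
block [[-0.0224 -0.1003  0.0538]
 [-0.0222 -0.1     0.0541]
 [-0.0008 -0.0741  0.0561]
 [ 0.0207 -0.0506  0.0577]
 [ 0.0209 -0.0505  0.0578]] ((-0.7410316467285156, -75.37518310546875), (50.49970626831055, 43.902923583984375), 89.8401107788086)
[-0.6   0.34  0.41  1.89 -0.17  0.95  0.17] [-0.0006 -0.0749  0.1792] 11.1333
(array([-0.01,  0.06, -0.08]), np.float64(0.1))
```

View pics/wrist7.png

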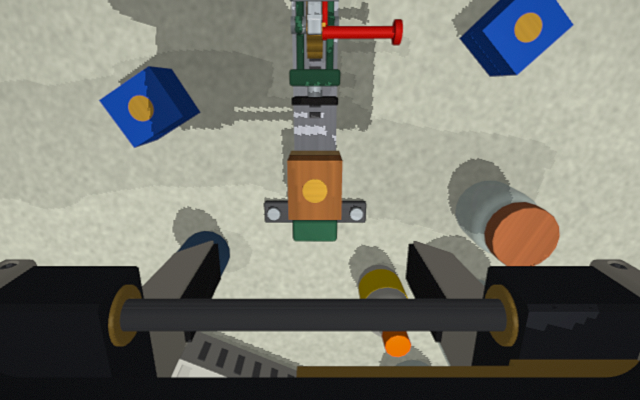

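Request:
{"api": "arm_command", "payload": {"deltas": [{"xyz":[0,0,3],"turn":0,"jaw":0},{"xyz":[0,0,6],"turn":0,"jaw":0},{"xyz":[0,0,9],"turn":0,"jaw":0},{"xyz":[0,0,10],"turn":0,"jaw":0},{"xyz":[0,0,10],"turn":0,"jaw":0}]}}

```text
clock: 11.55
position: [0.5126, 0.1021, 0.0771]
ee_rot: [-1.876, -2.499, 0.008]
force: [-0.6, 0.0, 0.5]
width: 1.002
```

```bash
python3 - <<'E'
from h import *
from cell import *
s=observe();print(C(s["position"]).round(4),s["clock"],s["force"]);print(to(s,W(-.0007,-.075,.021),16));print(R.from_rotvec(s["ee_rot"]).as_matrix()[:,2])
E
```

```text
[-0.0035 -0.0738  0.0771] 11.55 [-0.55191237  0.02419673  0.47858317]
(array([-0.18,  0.36,  5.6 ]), np.float64(0.2))
[-0.01664678  0.00588219 -0.99984413]
```

Request:
{"api": "arm_command", "payload": {"deltas": [{"xyz":[-0.18,0.35,2],"turn":0,"jaw":0},{"xyz":[-0.18,0.35,4],"turn":0,"jaw":0},{"xyz":[-0.18,0.35,5.5],"turn":0,"jaw":50},{"xyz":[-0.18,0.35,5.5],"turn":0,"jaw":80},{"xyz":[-0.18,0.35,5.5],"turn":0,"jaw":90}], "force": 8}}

```text
clock: 11.97
position: [0.5161, 0.1017, 0.023]
ee_rot: [-1.875, -2.5, 0.008]
force: [-0.2, -0.7, 0.5]
width: 0.834
```

```bash
python3 - <<'E'
from h import *
from cell import *
s=observe();print(C(s["position"]).round(4),s["clock"],s["force"],s["width"]);print(to(s,W(-.0007,-.075,.021),16))
E
```

```text
[-0.0002 -0.0751  0.023 ] 11.9667 [-0.1965096  -0.70085195  0.51539808] 0.8343876133945719
(array([ 0.01, -0.05,  0.2 ]), np.float64(0.3))
```

Request:
{"api": "arm_command", "payload": {"deltas": [{"xyz":[0,-0.05,0.2],"turn":0,"jaw":110},{"xyz":[0,-0.05,0.2],"turn":0,"jaw":120},{"xyz":[0,-0.05,0.2],"turn":0,"jaw":130},{"xyz":[0,-0.05,0.2],"turn":0,"jaw":145},{"xyz":[0,-0.05,0.2],"turn":0,"jaw":160}]}}

```text
clock: 12.38
position: [0.5159, 0.1018, 0.0216]
ee_rot: [-1.875, -2.501, 0.006]
force: [0.8, -0.8, 4.5]
width: 0.477
```

Request:
{"api": "arm_command", "payload": {"deltas": [{"xyz":[0,0,0],"turn":0,"jaw":170},{"xyz":[0,0,0],"turn":0,"jaw":180},{"xyz":[0,0,0],"turn":0,"jaw":180},{"xyz":[0,0,0],"turn":0,"jaw":180}]}}

```text
clock: 12.72
position: [0.5159, 0.1018, 0.0216]
ee_rot: [-1.875, -2.501, 0.007]
force: [-0.2, 0.8, 1.6]
width: 0.485
```

Request:
{"api": "arm_command", "payload": {"deltas": [{"xyz":[0,0,0],"turn":0,"jaw":200},{"xyz":[0,0,0],"turn":0,"jaw":200},{"xyz":[0,0,0],"turn":0,"jaw":200}], "force": 20}}

```text
clock: 12.97
position: [0.5159, 0.1018, 0.0216]
ee_rot: [-1.875, -2.501, 0.006]
force: [0.0, 0.1, 1.8]
width: 0.48
```

```bash
python3 st.py
```

```text
12.9667 clamp F [0.06 0.12 1.75] pos [-0.0004 -0.075   0.0216] w 0.48
```

Request:
{"api": "arm_command", "payload": {"deltas": [{"xyz":[0.1,0,-0.3],"turn":0,"jaw":200},{"xyz":[0.2,0,-1.2],"turn":0,"jaw":200},{"xyz":[0.3,0,-3],"turn":0,"jaw":200},{"xyz":[0.3,0,-6],"turn":0,"jaw":200},{"xyz":[0.3,0,-9],"turn":0,"jaw":200}]}}

```text
clock: 13.38
position: [0.5156, 0.1039, 0.1127]
ee_rot: [-1.874, -2.5, 0.009]
force: [0.4, 0.4, -0.6]
width: 0.478
```

Request:
{"api": "arm_command", "payload": {"deltas": [{"xyz":[0,0,-3],"turn":0,"jaw":200},{"xyz":[0,0,-6],"turn":0,"jaw":200},{"xyz":[0,0,-9],"turn":0,"jaw":200},{"xyz":[0,0,-10],"turn":0,"jaw":200},{"xyz":[0,0,-10],"turn":0,"jaw":200}]}}

```text
clock: 13.8
position: [0.5189, 0.1036, 0.2158]
ee_rot: [-1.876, -2.502, 0.002]
force: [0.5, 0.2, -0.9]
width: 0.477
```

```bash
python3 st.py; python3 - <<'E'
from h import *
from cell import *
s=observe();print(s["position"],s["joints"].round(2))
for y in(-10.3,16,79.7):print(to(s,[.510,-.202,.2],y))
g=get_image("scene");cv2.imwrite("pics/s8.png",g["frame"][:,:,::-1])
E
```

```text
13.8 clamp F [ 0.52  0.03 -0.9 ] pos [ 0.003  -0.0741  0.2158] w 0.477
[0.51889545 0.10361267 0.21576017] [-0.62  0.3   0.43  1.84 -0.16  1.04  0.15]
(array([-29.1 ,  -9.41,   1.35]), np.float64(26.6))
(array([-29.1 ,  -9.41,   1.35]), np.float64(0.3))
(array([-29.1 ,  -9.41,   1.35]), np.float64(-63.4))
```

View pics/s8.png

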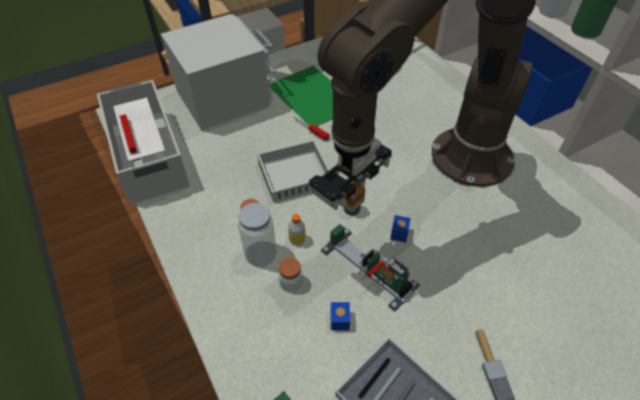

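Request:
{"api": "arm_command", "payload": {"deltas": [{"xyz":[-8,-2.5,0],"turn":7,"jaw":200},{"xyz":[-12,-4,0.5],"turn":14,"jaw":200},{"xyz":[-16,-5,0.5],"turn":20,"jaw":200},{"xyz":[-20,-6.5,1],"turn":26.6,"jaw":200},{"xyz":[-24,-7.8,1],"turn":26.6,"jaw":200}]}}

```text
clock: 14.27
position: [0.5099, -0.106, 0.2018]
ee_rot: [-2.406, -1.994, 0.016]
force: [0.2, -0.6, -1.0]
width: 0.481
```

```bash
python3 st.py; python3 - <<'E'
from h import *
from cell import *
s=observe();print(s["position"],s["joints"].round(2))
for y in(-10.3,):print(to(s,[.510,-.202,.12],y))
E
```

```text
14.2667 clamp F [-0.   -0.6  -0.97] pos [-0.0634 -0.2731  0.2018] w 0.481
[ 0.50990135 -0.10595466  0.20183704] [-0.35  0.33  0.6   1.88 -0.22  1.02  0.15]
(array([-9.46,  1.95,  8.12]), np.float64(-0.4))
```

Request:
{"api": "arm_command", "payload": {"deltas": [{"xyz":[-3.5,0.7,0],"turn":-0.4,"jaw":200},{"xyz":[-6.5,1.4,2],"turn":-0.4,"jaw":200},{"xyz":[-9.4,1.9,5],"turn":-0.4,"jaw":200},{"xyz":[-9.4,1.9,8],"turn":-0.4,"jaw":200},{"xyz":[-9.4,1.9,8],"turn":-0.4,"jaw":200}]}}

```text
clock: 14.68
position: [0.5045, -0.2018, 0.1147]
ee_rot: [-2.397, -1.992, 0.027]
force: [-0.9, 1.5, -1.3]
width: 0.476
```

```bash
python3 - <<'E'
from h import *
from cell import *
s=observe();print(s["position"],s["joints"].round(2),s["force"])
for y in(-10.3,):print(to(s,[.510,-.202,.02],y))
g=get_image("wrist");cv2.imwrite("pics/w9.png",g["frame"][:,:,::-1])
E
```

```text
[ 0.50452052 -0.20180422  0.1147102 ] [-0.12  0.48  0.56  1.91 -0.33  0.87  0.43] [-0.94987777  1.52939389 -1.34448505]
(array([0.05, 0.83, 9.45]), np.float64(-0.2))
```

View pics/w9.png

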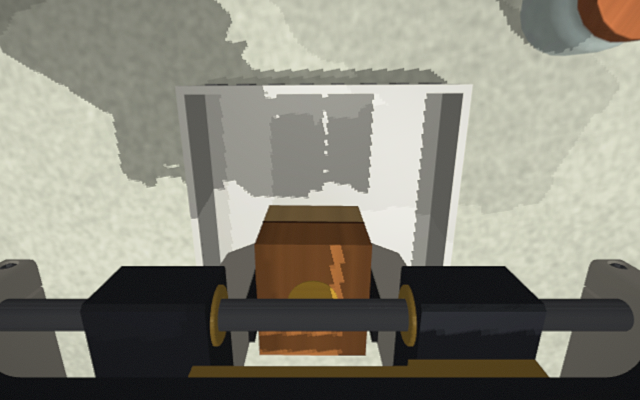

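Request:
{"api": "arm_command", "payload": {"deltas": [{"xyz":[0,0.7,2.5],"turn":0,"jaw":200},{"xyz":[0,0.7,5],"turn":0,"jaw":200},{"xyz":[0,0.8,7.5],"turn":0,"jaw":200},{"xyz":[0,0.8,8.5],"turn":0,"jaw":200},{"xyz":[0,0.8,8.8],"turn":0,"jaw":200}]}}

```text
clock: 15.15
position: [0.5108, -0.2001, 0.028]
ee_rot: [-2.392, -1.995, 0.026]
force: [0.1, 0.5, -0.4]
width: 0.478
```

```bash
python3 - <<'E'
from h import *
from cell import *
s=observe();print(s["position"],s["force"])
for y in(-10.3,):print(to(s,[.510,-.202,.0146],y))
E
```

```text
[ 0.51077858 -0.20014149  0.02797398] [ 0.09404877  0.50517311 -0.37602397]
(array([-0.2 , -0.  ,  1.34]), np.float64(-0.0))
```

Request:
{"api": "arm_command", "payload": {"deltas": [{"xyz":[0,0,0.5],"turn":0,"jaw":200},{"xyz":[0,0,0.9],"turn":0,"jaw":200},{"xyz":[0,0,1.2],"turn":0,"jaw":200},{"xyz":[0,0,1.3],"turn":0,"jaw":200},{"xyz":[0,0,1.3],"turn":0,"jaw":200}]}}

```text
clock: 15.57
position: [0.5107, -0.2001, 0.0154]
ee_rot: [-2.393, -1.995, 0.026]
force: [0.1, 0.3, -1.6]
width: 0.48
```

Request:
{"api": "arm_command", "payload": {"deltas": [{"xyz":[0,0,0.1],"turn":0,"jaw":200},{"xyz":[0,0,0.1],"turn":0,"jaw":200}]}}

```text
clock: 15.73
position: [0.5109, -0.2002, 0.0151]
ee_rot: [-2.393, -1.996, 0.025]
force: [-1.4, 1.2, 3.6]
width: 0.477
```

```bash
python3 st.py
```

```text
15.7333 clamp F [-0.97  1.55  3.59] pos [-0.0885 -0.364   0.0151] w 0.477
```

Contact with the floor (3.6 N). Release slowly, then rise.

Request:
{"api": "arm_command", "payload": {"deltas": [{"xyz":[0,0,0.02],"turn":0,"jaw":120},{"xyz":[0,0,0],"turn":0,"jaw":105},{"xyz":[0,0,0],"turn":0,"jaw":90},{"xyz":[0,0,0],"turn":0,"jaw":75},{"xyz":[0,0,0],"turn":0,"jaw":65}]}}

```text
clock: 16.15
position: [0.511, -0.2002, 0.0151]
ee_rot: [-2.393, -1.996, 0.024]
force: [0.0, 0.9, -0.0]
width: 0.724
```

Request:
{"api": "arm_command", "payload": {"deltas": [{"xyz":[0,0,-0.5],"turn":0,"jaw":60},{"xyz":[0,0,-2],"turn":0,"jaw":60},{"xyz":[0,0,-5],"turn":0,"jaw":60},{"xyz":[0,0,-9],"turn":0,"jaw":60},{"xyz":[0,0,-12],"turn":0,"jaw":60}]}}

```text
clock: 16.57
position: [0.5143, -0.2019, 0.1375]
ee_rot: [-2.394, -1.995, 0.025]
force: [1.2, 0.3, 0.5]
width: 0.763
```

Request:
{"api": "arm_command", "payload": {"deltas": [{"xyz":[2,-4,-4],"turn":0,"jaw":60},{"xyz":[4,-8,-6],"turn":0,"jaw":60},{"xyz":[4,-12,-6],"turn":0,"jaw":60},{"xyz":[4,-14,-6],"turn":0,"jaw":60},{"xyz":[4,-14,-6],"turn":0,"jaw":60}]}}

```text
clock: 16.98
position: [0.3783, -0.1362, 0.2021]
ee_rot: [-2.391, -1.991, 0.023]
force: [-1.2, -0.3, -0.9]
width: 0.764
```

```bash
python3 st.py; python3 - <<'E'
from h import *
from cell import *
g=get_image("top");np.savez("pics/top2.npz",**g);cv2.imwrite("pics/top2.png",cv2.resize(g["frame"][110:280,200:440,::-1],None,fx=3.3,fy=3.3,interpolation=cv2.INTER_CUBIC))
g=get_image("scene");cv2.imwrite("pics/s10.png",cv2.resize(g["frame"][120:330,220:440,::-1],None,fx=2.8,fy=2.8,interpolation=cv2.INTER_CUBIC))
E
```

```text
16.9833 clamp F [-1.24  0.01 -0.93] pos [-0.1982 -0.2658  0.2021] w 0.764
```

View pics/top2.png

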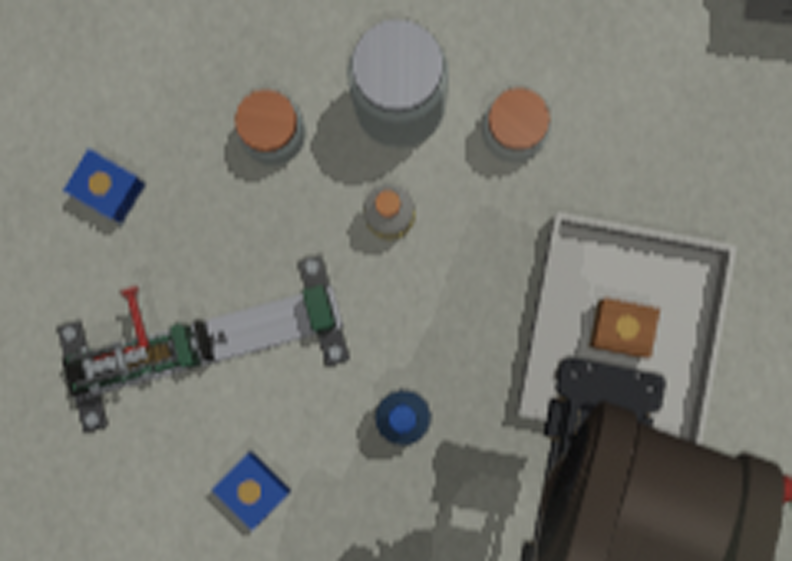

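View pics/s10.png

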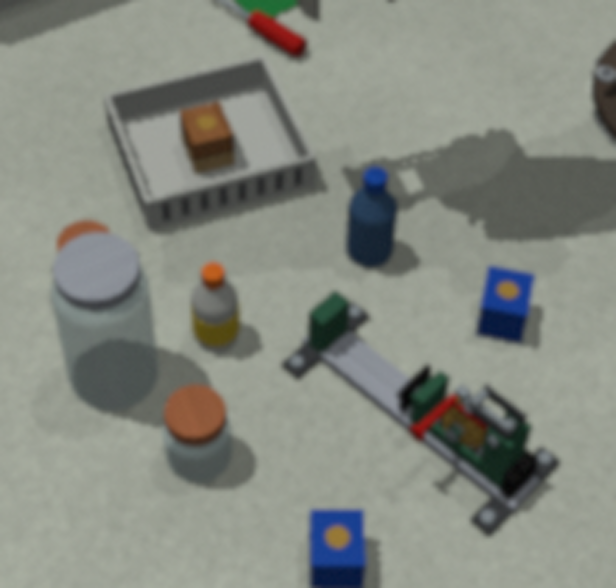

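```bash
python3 - <<'E'
from h import *
g=load("pics/top2.npz");P=pts(g)
f=lambda a,b:(200+(a+.5)/3.3-.5,110+(b+.5)/3.3-.5)
print("collar",C(ray(g,*f(130,294),.08)),"inner",C(ray(g,*f(143,343),.08)))
p=ray(g,*f(628,327),.051);q=p[:2]-[.510,-.202];a=np.radians(-10.3)
print("block in tray",q@[np.cos(a),np.sin(a)],q@[-np.sin(a),np.cos(a)])
u,v=map(int,f(628,327));print("top z",np.median(P[v-3:v+4,u-3:u+4,2]))
from cell import *
for n in range(1):s=observe();print(abs(s["dq"]).max())
E
```

```text
collar [0.05184489 0.03904785 0.08      ] inner [0.00852552 0.03910293 0.08      ]
block in tray 0.0012053735308558656 0.0007479542168330119
top z 0.05090211931595401
0.06231496475285365
```

Request:
{"api": "arm_command", "payload": {"deltas": [{"xyz":[0,0,0],"turn":0,"jaw":60},{"xyz":[0,0,0],"turn":0,"jaw":60},{"xyz":[0,0,0],"turn":0,"jaw":60}]}}

```text
clock: 17.33
position: [0.3855, -0.1376, 0.2024]
ee_rot: [-2.394, -1.996, 0.021]
force: [-0.2, 0.3, -0.1]
width: 0.765
```

```bash
python3 -c "
from cell import sign_off
print(sign_off())"
```

```text
the job is handed in; nothing more can be done
None
```

The job is done and handed in at about 17 s on the clock. Nothing I checked failed, but sign-off gives no verdict.

**What I did**
- I gripped the red handle and eased the jaw in with about 5.5–6 N.
- I raised the handle about 10 mm until the pull climbed at the stop, then backed off.
- I held it at 8–11 N while drawing the jaw back, mostly 9–10 N, so a little over the advised 7–9 N. It peaked at 12.6 N on the handle as I found the stop.
- The jaw came back smoothly at about 2–3 N and met the end post with about 6 N.
- I lowered and released the handle, lifted the wooden block out and set it in the tray with about 3.6 N of contact before letting go.

**Last checks, from the top and scene pictures**
- **Jaw:** about 43.5 mm back, judged from how far the handle moved.
- **Block:** within 2 mm of the tray's centre. Its top reads 50.9 mm against the expected 51 mm, so it is upright on the floor.
- **Robot:** it touches nothing and sensed almost no force.
- **Jars, bottles and screwdriver:** I judged these unmoved by eye rather than measuring them.

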